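# Let the telescoping V-post down one hole and lay the shaft in the rest

### The arm

A 7-joint arm with a two-finger parallel gripper is mounted at the origin on a cart in front of the work surface, level with it; the furniture and walls round the work are solid. World frame = base frame: x ahead of the robot, y to its left, z up, the work surface at z = 0. Lengths are in m, angles in rad, forces in N, time in s.
With the tool pointing down it reaches from about 0.425 to 0.925 m from the base axis. Payload 6.8 kg.
Tool frame: the origin (TCP) lies between the finger pads; the fingertips stand 14 mm ahead of it and the grasp point (between the pads) lies 5 mm behind it; z points along the fingers, y is the line along which they close (so a half turn about z gives the same grasp; the last joint's range is limited). The gripper opens to 85 mm and grips with 20 to 120 N. Pads are 22 mm wide; open, the fingers measure 114 mm over their backs; the gripper's body (76 mm by 85 mm) begins 54 mm behind the grasp point. The pads swing forward as they close: fully open they stand 13 mm farther back than shut.
Start: joints at [1.024, 0.477, 0.022, 1.555, -0.011, 1.109, -0.083], TCP at [0.287, -0.611, 0.245] pointing down, gripper open.
Joint ranges: [-2.96, 2.96], [-0.34, 2.1], [-1.41, 1.46], [0.24, 2.44], [-1.37, 4.51], [0.17, 1.92], [-2.96, 2.96]. Speed limits (rad/s): [2.39, 2.39, 3.14, 3.14, 3.14, 3.14, 3.14].

### API

Orientations are given as a rotation vector (axis times angle).
In Python, from bench import r, imaging gives the robot as it stands.
- The arm moves only by the tool apply_moves, never from a script. Its argument "moves" is a list of rows, each a list of 2 entries, a list of its own where there are three numbers: the shift along the tool's x, y, z in cm, then the turn about the tool's z in rad. In form: [[[tx, ty, tz], roll], ...]. A call has 1 to 10 rows; each row is the pose to reach, as a shift and turn from the pose commanded when the call began, along the tool's axes at that moment; what a row does not reach only later rows make up. A row lasts 1/12 s, in which the tool goes at most 41.7 mm and 7.16 degrees, less where a joint would pass 70% of its speed; a pose out of reach is approached as far as the arm can. A call with a gripper value outside its range is refused whole. "claw" is the opening, from 0 (shut) to 1 (fully open), set as the call begins (left out, the last holds). The fingers move at their own pace and stop on an object; "grip_force" is the grip in N (left out, the last holds). Time passes only in rows, so rows that repeat a pose let the fingers close. It gives the time, the measured TCP pose, the force and the opening at its end, in the units of the state.
- r.get_obs(): the state, without advancing time (a new reading comes with each control period).
- imaging.grab_frame(name): name is "scene" or "top" or "wrist"; returns a dict with "frame" (420x560x3 uint8, blue, green, red), "intrinsics" (3x3 intrinsics, pixels), "T" (4x4, takes a point from camera to world coordinates). Camera axes: x right, y up, looking along -z (the intrinsics and any distortion apply to the point x, -y, -z); pixel columns grow to the right and rows downward; lengths in m; the calibration is good to about 2 mm. A picture is of the moment at which its call begins. There is no depth.
- r.hand_in(): hands the job in, once; it reports no verdict.
The state is a dict: "clock": time; "joints": joint angles; "qvel": joint speeds; "tau": joint torques, N m; "tcp_pos": TCP position; "orientation": TCP orientation; "contact_force": force on the tool from outside, world axes, zero at the start; "moment": the same for the moment, N m; "grip_width": finger opening in m.
Only numpy, scipy, OpenCV 4.12 (cv2) and the standard library are available. Lean on these libraries where they do the work, as an engineer would, in place of code of your own. Each camera call takes 0.05 s, during which the arm holds its last target. There are 200 camera calls.

### The job

The telescoping V-post of the shaft rest stands one hole too high: press its sprung button in, slide the sleeve down and let the button spring out fully in the next hole. Only when it is locked, lay the ground shaft gently into the two vees, roughly centred between the posts, and let go; the little slope that remains is levelled later with the other post's screw. Work by feel: do not force the sleeve against its button or press the shaft hard into the vees, and leave the V-block, the oil can and the grease tin where they stand.

Things in the scene. Friction and masses are not known exactly. Their poses are not given: they have to be found in the camera images.
- shaft_rest: Shaft rest: grey base plate 200 x 76 x 12 mm bolted to the table, with two upright 28 x 28 mm square posts, each topped by a V-head. Origin: centre of the plate's underside; z up; x runs along the plate from the screw-jack post (x = -60 mm, grey with a knurled nut) to the telescoping post (x = +60 mm, bright steel sleeve with a row of holes); y across it, +y being the button's side.
- sleeve (a joint): How far the sleeve is let down from its starting hole, m (0 = start, grows downward). It slides stiffly and stays where left: some 8 to 13 N push it down. The next hole, topmost of the four, is found by feel: the button springs out and the sleeve stops hard (1 to 2 mm of play). Left short of it, or carried past it with the button held in, the sleeve is not locked.
- button (a joint): How far the button is pressed in, m: 0 = fully out, locking the sleeve; 0.006 = flush with the sleeve's face; 0.008 = under its wall, between holes. Spring 2 N (out) to 4 N. Held flush while the sleeve is pushed down, it rides under the wall and from 6 to 12 mm down stays in by itself. A finger left on the +y face keeps it from springing out. Over 25 N from the sleeve forces it.
- pin_tip (a point): Tip of the button: a steel dome 10 mm across on the inner post, out through a hole in the middle of the sleeve's +y face, standing 6 mm proud of it (20 mm from the post's axis). 90 mm above the plate's underside at every setting; moves inward when pressed.
- head_top (a point): On the telescoping post's axis at the top of its V-head, 43 mm above the button at the start. The head is the top of the sleeve, a 28 x 28 mm square tube 90 mm long (as wide as the head) with four 11.6 mm holes up its +y face, sliding over a fixed inner post. Its V: 90 degrees, 24 mm wide, 12 mm deep, running toward the other post.
- seat_jack (a point): Where the shaft's axis lies when home in the jack's V: on the jack post's axis, 1 mm above the top of its head (same V as the other). Its screw stands anywhere: 111 to 121 mm above the plate's underside, so it does not tell where the next hole is; it stays as it is (fine levelling comes later). The vees then differ by up to 5 mm.
- shaft: Bright ground steel shaft, 18 mm in diameter, 190 mm long over two short end spigots of 12 mm diameter and 12 mm length, 0.3 to 0.5 kg; over 25 N against the rest is too hard. Lies on the table on the robot's side of the rest. x runs along its axis; origin on its surface at mid length (underneath at the start).
- shaft_mid (a point): The middle of the shaft, on its axis.
- v_block: Bystander: loose ground steel V-block, 55 x 50 x 40 mm. Origin: centre of its underside.
- oiler: Bystander: loose small oil can with a round drum 62 mm across and a bent spout, 151 mm high. Origin: centre of its underside.
- tin: Bystander: loose round grease tin, 64 mm across, 40 mm high. Origin: centre of its underside.

How it is judged:
By the outcome, as a careful person would: the job done as asked, in the order asked, and still so for the second after the job is handed in, with the robot touching nothing.
It also fails if it takes over 51 s, if anything falls off the work surface, if the arm or the gripper's body presses on something with over 40 N, if the wrist force passes 120 N, or if a joint passes its speed limit or range.

## Working session

There is one attempt and no reset: what is moved stays moved. The work goes in short steps, Python scripts to look and compute and a tool call to move; the robot and the scene stay as the last step left them, time stands still between calls to the robot, and variables do not carry over. Pictures are saved under pics/ and viewed, on a budget of 10 in all, crops included, one or two more only if the job needs it, and the job is handed in when it is done.

Besides the shell and the picture viewer there is one more tool, called after ">>>" as name([rows], argument=value, ...), one row to a line, values as JSON. apply_moves: Moves the arm, as the interface text tells. Its arguments: {"type":"object","properties":{"moves":{"type":"array","items":{"type":"array"}},"claw":{"type":"number"},"grip_force":{"type":"number"}},"required":["moves"]}

```bash
mkdir -p pics; ls; cat > h.py <<'E'
import numpy as np, cv2
from bench import r, imaging
def grab(name,save=None):
    f=imaging.grab_frame(name)
    f={k:np.array(v) for k,v in f.items()}
    if save: cv2.imwrite('pics/'+save,f['frame'])
    return f
def ray(f,u,v):
    K=f['intrinsics'];T=f['T']
    d=np.linalg.inv(K)@[u,v,1]; d=T[:3,:3]@(d*[1,-1,-1])
    return T[:3,3],d/np.linalg.norm(d)
def onz(f,u,v,z):
    o,d=ray(f,u,v); return o+d*(z-o[2])/d[2]
def proj(f,p):
    T=f['T'];c=T[:3,:3].T@(np.array(p)-T[:3,3]); q=f['intrinsics']@(c*[1,-1,-1]); return q[:2]/q[2]
def tri(*rays):
    A=0;b=0
    for o,d in rays:
        P=np.eye(3)-np.outer(d,d);A=A+P;b=b+P@o
    p=np.linalg.solve(A,b)
    return p,[np.linalg.norm(np.cross(p-o,d)) for o,d in rays]
E
python3 - <<'E'
from h import *
a=grab('scene');b=grab('top')
print(a.keys(),a['T'],b['T'],a['intrinsics'],b['intrinsics'])
for n,f in(('s1',a),('t1',b)): cv2.imwrite(f'pics/{n}.png',cv2.resize(f['frame'],(800,600),interpolation=3)); cv2.imwrite(f'pics/{n}_raw.png',f['frame']); np.savez(f'{n}.npz',**f)
print(r.get_obs())
E
```

```text
pics
dict_keys(['frame', 'intrinsics', 'T']) [[-0.13956551 -0.8808285   0.45239653  0.8700266 ]
 [ 0.99017559 -0.12018093  0.07147617 -0.31347453]
 [-0.00858881  0.45792761  0.88894799  0.86352111]
 [ 0.          0.          0.          1.        ]] [[-0.06125751  0.97422708 -0.2170924   0.32435807]
 [-0.99812101 -0.05948509  0.01469615 -0.35431355]
 [ 0.00140363  0.21758474  0.97604043  0.91879475]
 [ 0.          0.          0.          1.        ]] [[502.62857215   0.         278.30657536]
 [  0.         502.62857215 206.38637507]
 [  0.           0.           1.        ]] [[435.96343617   0.         284.12658933]
 [  0.         435.96343617 207.66796546]
 [  0.           0.           1.        ]]
{'clock': 0.1, 'joints': array([ 1.02388215,  0.47773049,  0.02238065,  1.55636038, -0.01149494,
        1.10931549, -0.08309572]), 'qvel': array([-0.00103906, -0.00174924,  0.00102518, -0.00223174,  0.00147452,
       -0.00139248,  0.0016822 ]), 'tau': array([ 3.76847616e-03, -5.97766900e+01,  1.61329083e+00, -2.81957084e+01,
        1.27672817e-02,  5.03268719e-03,  2.02035261e-05]), 'tcp_pos': array([ 0.28653177, -0.61059169,  0.24441162]), 'orientation': array([-3.0647122e+00, -6.8340976e-01,  7.9611516e-04]), 'contact_force': array([ 0.15450678, -0.49898983, -0.57106387]), 'moment': array([0.00894765, 0.02650891, 0.01841174]), 'grip_width': 0.08544066954768818}
```

View pics/s1.png

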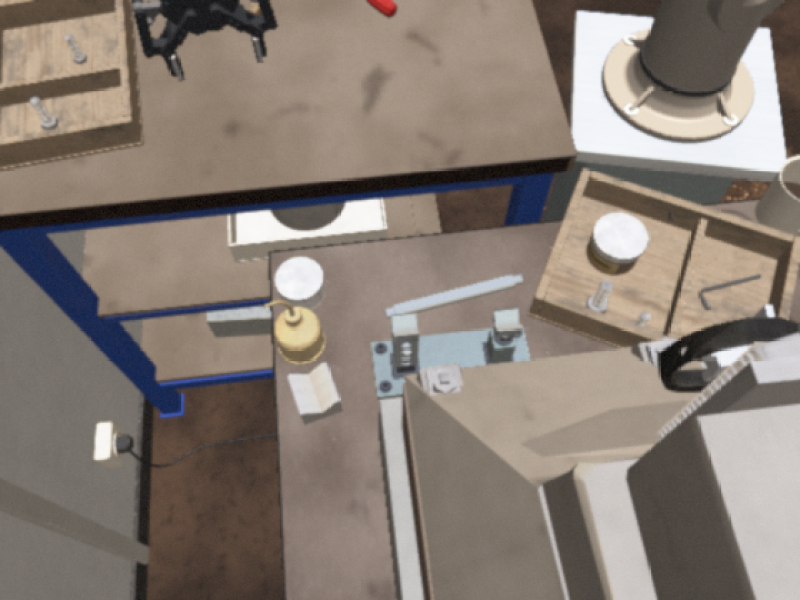

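View pics/t1.png

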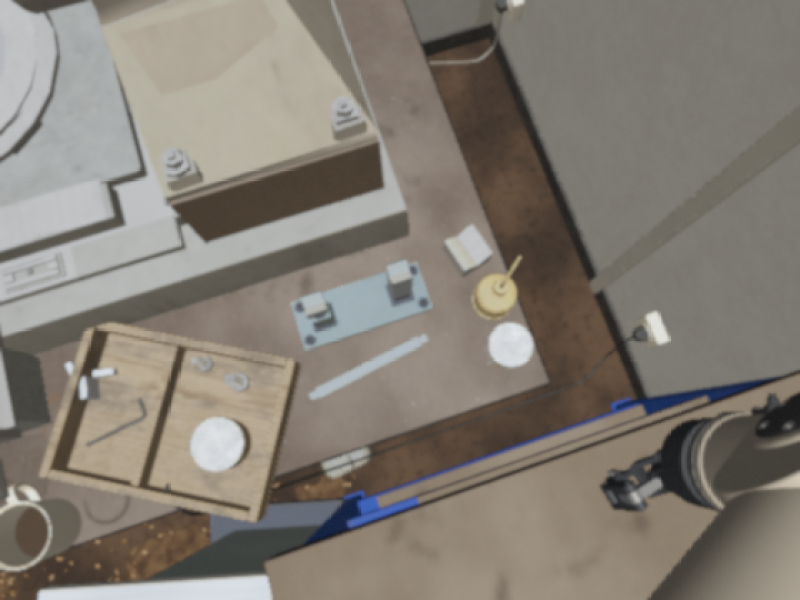

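The top view shows the jack post at about (317,305), the telescoping post at (400,280) and the shaft from (312,395) to (427,340). The tin is at (510,345), the oiler at (495,295) and the V-block at (467,248). The scene view shows the button/hole face of the telescoping post (405,345) facing the machine, away from the robot.

```bash
python3 - <<'E'
import cv2,numpy as np
a=cv2.imread('pics/s1_raw.png')[180:310,250:383];b=cv2.imread('pics/t1_raw.png')[150:280,195:328]
cv2.imwrite('pics/c1.png',np.hstack([cv2.resize(i,None,fx=3,fy=4,interpolation=2) for i in(a,b)]))
E
```

```text
(no output)
```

View pics/c1.png

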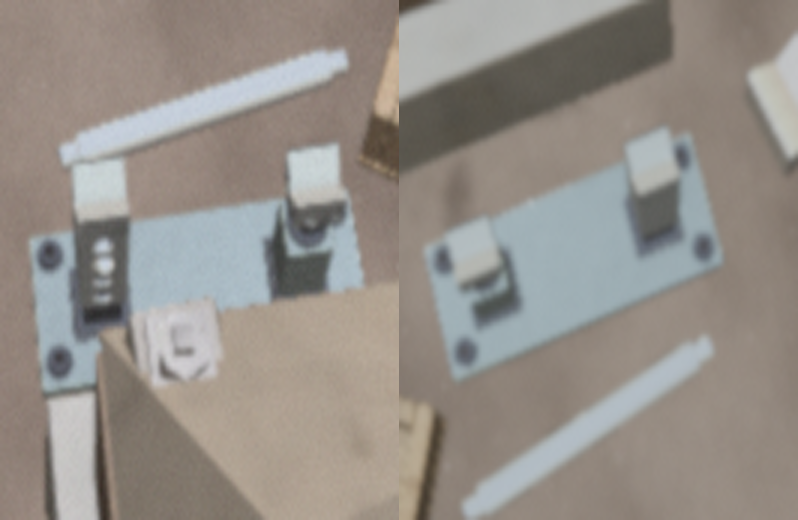

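The tele head is at crop (101,188) in the scene and (654,163) in top. The jack head is at (316,180) and (475,253). The button is the bright dot at scene crop (104,264).

```bash
python3 - <<'E'
from h import *
s=dict(np.load('s1.npz'));t=dict(np.load('t1.npz'))
S=lambda u,v:ray(s,(u+.5)/3-.5+250,(v+.5)/4-.5+180)
Tt=lambda u,v:ray(t,(u-399+.5)/3-.5+195,(v+.5)/4-.5+150)
def P(n,a,b):
    p,e=tri(S(*a),Tt(*b));print(n,p.round(4),np.round(e,4))
# world -y = scene left = top right ; +x = scene down = top up
P('tele near-left(-x,-y)',(75,163),(681,180));P('tele -x,+y',(125,158),(638,198))
P('tele +x,-y',(78,217),(668,129));P('tele +x,+y',(129,215),(627,143))
P('jack -x,-y',(288,153),(502,262));P('jack -x,+y',(338,147),(458,284))
P('jack +x,-y',(292,206),(488,217));P('jack +x,+y',(345,208),(449,236))
P('shaft -y end',(68,155),(706,345));P('shaft +y end',(342,62),(472,508))
P('plate +y -x corner',(338,195),(458,379)) 
P('plate -y,-x',(31,239),(721,262))
P('plate -y,+x',(41,392),(688,133))
for n,p in (('plate -y-x',(721,262)),('-y+x',(688,133)),('+y+x',(427,245)),('+y-x',(458,379))):
    o,d=Tt(*p);print(n,(o+d*(0.012-o[2])/d[2]).round(4))
o,d=S(104,264);print('button dir',o,d)
for z in(0.08,.09,.1):print((o+d*(z-o[2])/d[2]).round(4))
# machine edge lower: bottom edge of lip in top at crop (400,168),(673,63); top edge front (400,100),(671,0)
for p in((400,168),(673,63)):
    o,d=Tt(*p);print('mach bottom',(o+d*(0-o[2])/d[2]).round(4))
P('mach lip corner top',(48,393),(671,0))
# beige corner in scene full (400,370)/top full (382,140)
p,e=tri(ray(s,403*.7,374*.7),ray(t,380*.7,140*.7));print('beige top corner?',p,e)
p,e=tri(ray(s,382*.7,400*.7),ray(t,405*.7,208*.7));print('lip corner?',p,e)
for n,(u,v),z in(('tin',(511,343),.04),('oil',(495,296),.05),('vb',(467,248),.04)):print(n,onz(t,u*.7,v*.7,z).round(3))
E
```

```text
tele near-left(-x,-y) [ 0.5236 -0.3754  0.1318] [0.0008 0.0008]
tele -x,+y [ 0.5171 -0.3486  0.1304] [0.0004 0.0004]
tele +x,-y [ 0.5481 -0.3695  0.1343] [0.0001 0.0001]
tele +x,+y [ 0.5431 -0.3432  0.1333] [0.0004 0.0004]
jack -x,-y [ 0.4951 -0.2611  0.1147] [0.0008 0.0008]
jack -x,+y [ 0.487  -0.2333  0.1115] [0.0004 0.0004]
jack +x,-y [ 0.5179 -0.2549  0.1131] [0.0012 0.0012]
jack +x,+y [ 0.5117 -0.2272  0.106 ] [0.0005 0.0005]
shaft -y end [ 0.4636 -0.3904  0.0125] [0.0009 0.0009]
shaft +y end [ 0.3892 -0.2236  0.0097] [0.0013 0.0013]
plate +y -x corner [ 0.4575 -0.2181  0.005 ] [0.0017 0.0017]
plate -y,-x [ 0.508  -0.4055  0.0098] [0.0006 0.0006]
plate -y,+x [ 0.5805 -0.3874  0.0101] [0.0012 0.0012]
plate -y-x [ 0.5075 -0.4048  0.012 ]
-y+x [ 0.5799 -0.3861  0.012 ]
+y+x [ 0.5295 -0.1974  0.012 ]
+y-x [ 0.4564 -0.2175  0.012 ]
button dir [ 0.8700266  -0.31347453  0.86352111] [-0.38411027 -0.05006543 -0.92192882]
[ 0.5436 -0.356   0.08  ]
[ 0.5477 -0.3555  0.09  ]
[ 0.5519 -0.3549  0.1   ]
mach bottom [ 0.5762 -0.1767  0.    ]
mach bottom [ 0.6239 -0.3781  0.    ]
mach lip corner top [ 0.6173 -0.3756  0.1185] [0.0002 0.0002]
beige top corner? [ 0.64777817 -0.3456033   0.27747747] [np.float64(0.0004704325201482572), np.float64(0.0004704325201481568)]
lip corner? [ 0.62285714 -0.37208408  0.12599119] [np.float64(0.0004603825113273821), np.float64(0.000460382511327344)]
tin [ 0.443 -0.513  0.04 ]
oil [ 0.511 -0.495  0.05 ]
vb [ 0.588 -0.462  0.04 ]
```

```bash
cat >> h.py <<'E'
from scipy.spatial.transform import Rotation as Ro
EX=np.array([.258,-.966,0]);EY=np.array([.966,.258,0]);TELE=np.array([.5338,-.3595,0]);JACK=np.array([.5028,-.2435,0])
def to(p,yaw_y=None):
    "shift in cm along tool axes to world p, and roll so that tool y lies at yaw_y deg (mod 180)"
    o=r.get_obs();R=Ro.from_rotvec(o['orientation']).as_matrix()
    s=R.T@(np.array(p)-o['tcp_pos'])*100
    a=np.degrees(np.arctan2(R[1,1],R[0,1]))
    roll=0 if yaw_y is None else -((yaw_y-a+90)%180-90)
    print('shift cm',s.round(2),'roll',np.radians(roll).round(3),'| tool y deg',a.round(2),'z',R[:,2].round(3),'tcp',o['tcp_pos'].round(4),'F',np.round(o['contact_force'],1),'w',round(o['grip_width'],4),'t',o['clock'])
E
python3 -c "
from h import *
to([.5338,-.3595,.245],15)"
```

```text
shift cm [ 33.05 -12.22  -0.04] roll -1.394 | tool y deg -64.86 z [-0.001  0.001 -1.   ] tcp [ 0.2865 -0.6106  0.2444] F [ 0.2 -0.5 -0.6] w 0.0854 t 0.1
```

>>> apply_moves([
  [[33.05, -12.2, 0], -1.394],
  [[33.05, -12.2, 0], -1.394],
  [[33.05, -12.2, 0], -1.394],
  [[33.05, -12.2, 0], -1.394],
  [[33.05, -12.2, 0], -1.394],
  [[33.05, -12.2, 0], -1.394],
  [[33.05, -12.2, 0], -1.394],
  [[33.05, -12.2, 0], -1.394],
  [[33.05, -12.2, 0], -1.394],
  [[33.05, -12.2, 0], -1.394],
], claw=1, grip_force=20)

```text
clock: 0.93
tcp_pos: [0.5389, -0.3532, 0.2451]
orientation: [-2.067, -2.365, -0.007]
contact_force: [-0.0, -0.1, -0.3]
grip_width: 0.0854
```

```bash
python3 -c "
from h import *
to([.5338,-.3595,.245],15)
f=grab('wrist');np.savez('w1.npz',**f);cv2.imwrite('pics/w1.png',f['frame']);print(f['T'].round(3))
print(proj(f,TELE+[0,0,.132]),proj(f,TELE+EY*.02+[0,0,.09]))
"
```

```text
shift cm [-0.55 -0.59  0.01] roll -0.128 | tool y deg 7.67 z [ 0.002  0.004 -1.   ] tcp [ 0.5389 -0.3532  0.2451] F [-0.  -0.1 -0.3] w 0.0854 t 0.9333
[[ 0.991 -0.127 -0.043  0.529]
 [ 0.134  0.944  0.302 -0.275]
 [ 0.002 -0.305  0.952  0.373]
 [ 0.     0.     0.     1.   ]]
[270.92638534 213.06146506] [294.80471382 194.32749044]
```

View pics/w1.png

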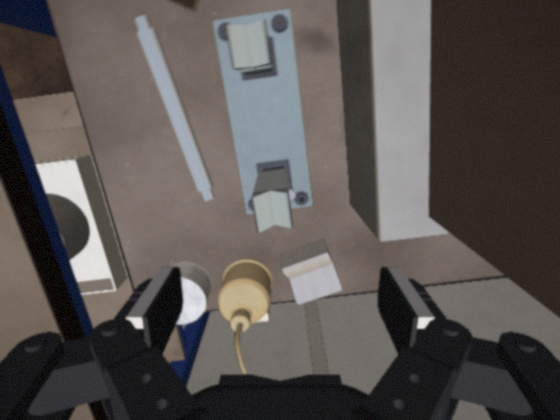

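The wrist view puts the tele head at (273,212), against a predicted (271,213), so the measurement holds. Next I finish the turn.

>>> apply_moves([
  [[0, 0, 0], -0.122],
  [[0, 0, 0], -0.122],
  [[0, 0, 0], -0.122],
  [[0, 0, 0], -0.122],
])

```text
clock: 1.32
tcp_pos: [0.5334, -0.3609, 0.2451]
orientation: [-1.946, -2.466, 0.001]
contact_force: [-0.4, -0.5, 1.1]
grip_width: 0.0857
```

```bash
python3 -c "
from h import *
to([.5338,-.3595,.089],15)
"
```

```text
shift cm [ 0.13  0.08 15.61] roll -0.027 | tool y deg 13.43 z [-0.001 -0.    -1.   ] tcp [ 0.5334 -0.3609  0.2451] F [-0.4 -0.5  1.1] w 0.0857 t 1.3167
```

>>> apply_moves([
  [[0.13, 0.08, 3], -0.027],
  [[0.13, 0.08, 6], -0.027],
  [[0.13, 0.08, 9], -0.027],
  [[0.13, 0.08, 11.5], -0.027],
  [[0.13, 0.08, 13.5], -0.027],
  [[0.13, 0.08, 15], -0.027],
  [[0.13, 0.08, 15.6], -0.027],
  [[0.13, 0.08, 15.6], -0.027],
  [[0.13, 0.08, 15.6], -0.027],
], claw=1)

```text
clock: 2.07
tcp_pos: [0.5348, -0.3591, 0.0898]
orientation: [1.908, 2.495, -0.0]
contact_force: [-0.1, -0.8, -0.0]
grip_width: 0.0856
```

>>> apply_moves([
  [[0, 0, 0], 0],
  [[0, 0, 0], 0],
  [[0, 0, 0], 0],
  [[0, 0, 0], 0],
  [[0, 0, 0], 0],
  [[0, 0, 0], 0],
  [[0, 0, 0], 0],
  [[0, 0, 0], 0],
], claw=0, grip_force=20)

```text
clock: 2.73
tcp_pos: [0.5344, -0.3592, 0.0901]
orientation: [1.907, 2.497, -0.001]
contact_force: [-3.8, 0.2, 5.7]
grip_width: 0.0276
```

```bash
python3 -c "
from h import *
to([.5338,-.3595,.089],15)
"
```

```text
shift cm [-0.02 -0.06  0.11] roll 0.005 | tool y deg 15.26 z [-0.    -0.001 -1.   ] tcp [ 0.5344 -0.3592  0.0901] F [-3.8  0.2  5.7] w 0.0276 t 2.7333
```

Grip width is 28 mm, so the button is pressed flush. Next I draw the sleeve down.

>>> apply_moves([
  [[0, 0, 0.1], 0],
  [[0, 0, 0.2], 0],
  [[0, 0, 0.3], 0],
  [[0, 0, 0.4], 0],
  [[0, 0, 0.4], 0],
])

```text
clock: 3.15
tcp_pos: [0.5344, -0.3592, 0.087]
orientation: [1.907, 2.496, -0.001]
contact_force: [-5.6, 2.4, 11.0]
grip_width: 0.0276
```

>>> apply_moves([
  [[0, 0, 0.1], 0],
  [[0, 0, 0.2], 0],
  [[0, 0, 0.3], 0],
  [[0, 0, 0.4], 0],
  [[0, 0, 0.5], 0],
  [[0, 0, 0.5], 0],
])

```text
clock: 3.65
tcp_pos: [0.5344, -0.3592, 0.0815]
orientation: [1.907, 2.496, -0.001]
contact_force: [-4.0, 0.7, 9.7]
grip_width: 0.0278
```

```bash
python3 -c "
from h import *
to([.5338,-.3595,.089],15)
f=grab('scene');np.savez('s2.npz',**f)
c=f['frame'][215:285,265:335];cv2.imwrite('pics/s2.png',cv2.resize(c,(560,560),interpolation=2))
"
```

```text
shift cm [-0.02 -0.06 -0.75] roll 0.005 | tool y deg 15.26 z [-0.    -0.001 -1.   ] tcp [ 0.5344 -0.3592  0.0815] F [-4.   0.7  9.7] w 0.0278 t 3.65
```

>>> apply_moves([
  [[0, 0, -0.05], 0],
  [[0, 0, -0.05], 0],
  [[0, 0, -0.05], 0],
  [[0, 0, -0.05], 0],
  [[0, 0, -2], 0],
  [[0, 0, -5], 0],
  [[0, 0, -8], 0],
  [[0, 0, -8], 0],
  [[0, 0, -8], 0],
], claw=0.8)

```text
clock: 4.45
tcp_pos: [0.5359, -0.3593, 0.1624]
orientation: [1.904, 2.494, 0.001]
contact_force: [0.0, -0.7, -0.9]
grip_width: 0.0684
```

```bash
python3 -c "
from h import *
to([.5338,-.3595,.15],15)
g=grab('scene');np.savez('s3.npz',**g)
a=grab('wrist');np.savez('w2.npz',**a)
c=cv2.resize(g['frame'][215:285,265:335],(400,400),interpolation=2)
d=cv2.resize(a['frame'],(400,300));d=np.vstack([d,np.zeros((100,400,3),np.uint8)])
cv2.imwrite('pics/c3.png',np.hstack([c,d]))
p=TELE+[0,0,.124];print(proj(a,p))
"
```

```text
shift cm [ 0.04 -0.21  1.23] roll 0.005 | tool y deg 15.29 z [ 0.004 -0.002 -1.   ] tcp [ 0.5359 -0.3593  0.1624] F [ 0.  -0.7 -0.9] w 0.0684 t 4.45
[276.47968656 250.96053112]
```

View pics/c3.png

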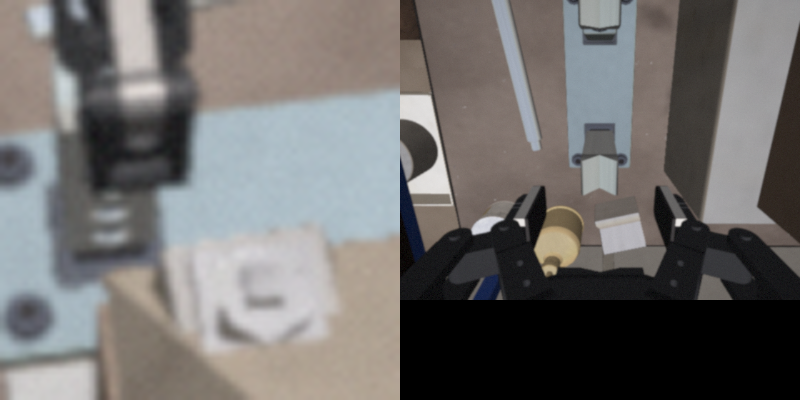

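The view is partly hidden by a finger. The holes below the button level are visible and the posts are clear. Next I shut the fingers and feel for the head from above.

>>> apply_moves([
  [[0, -0.1, 0], 0],
  [[0, -0.1, 0], 0],
  [[0, -0.1, 0], 0],
  [[0, -0.1, 0], 0],
  [[0, -0.1, 0.5], 0],
  [[0, -0.1, 1], 0],
  [[0, -0.1, 1.5], 0],
  [[0, -0.1, 1.8], 0],
  [[0, -0.1, 2.0], 0],
  [[0, -0.1, 2.0], 0],
], claw=0)

```text
clock: 5.38
tcp_pos: [0.5333, -0.3588, 0.1395]
orientation: [-1.905, -2.497, 0.0]
contact_force: [-0.6, -0.1, 0.5]
grip_width: 0.0001
```

>>> apply_moves([
  [[0, 0, 0.1], 0],
  [[0, 0, 0.2], 0],
  [[0, 0, 0.3], 0],
  [[0, 0, 0.4], 0],
])

```text
clock: 5.72
tcp_pos: [0.5338, -0.3591, 0.1364]
orientation: [1.906, 2.497, 0.0]
contact_force: [-0.3, 0.1, -1.6]
grip_width: 0.0001
```

>>> apply_moves([
  [[0, 0, 0.1], 0],
  [[0, 0, 0.2], 0],
  [[0, 0, 0.3], 0],
  [[0, 0, 0.3], 0],
])

```text
clock: 6.05
tcp_pos: [0.5338, -0.359, 0.1333]
orientation: [1.906, 2.497, 0.0]
contact_force: [-0.3, 0.1, 0.9]
grip_width: -0.0
```

>>> apply_moves([
  [[0, 0, 0.1], 0],
  [[0, 0, 0.2], 0],
  [[0, 0, 0.3], 0],
  [[0, 0, 0.3], 0],
])

```text
clock: 6.38
tcp_pos: [0.5344, -0.3591, 0.1317]
orientation: [1.905, 2.496, 0.0]
contact_force: [-2.3, 0.9, 9.1]
grip_width: 0.0001
```

>>> apply_moves([
  [[0, 0, 0.05], 0],
  [[0, 0, 0.1], 0],
  [[0, 0, 0.15], 0],
  [[0, 0, 0.2], 0],
])

```text
clock: 6.72
tcp_pos: [0.5344, -0.3591, 0.1302]
orientation: [1.905, 2.496, 0.0]
contact_force: [-2.7, 1.5, 11.7]
grip_width: 0.0
```

>>> apply_moves([
  [[0, 0, 0.05], 0],
  [[0, 0, 0.1], 0],
  [[0, 0, 0.15], 0],
])

```text
clock: 6.97
tcp_pos: [0.5344, -0.3591, 0.1286]
orientation: [1.905, 2.496, 0.0]
contact_force: [-3.3, 2.0, 11.1]
grip_width: -0.0002
```

>>> apply_moves([
  [[0, 0, 0.05], 0],
  [[0, 0, 0.1], 0],
  [[0, 0, 0.15], 0],
])

```text
clock: 7.22
tcp_pos: [0.5344, -0.3591, 0.127]
orientation: [1.905, 2.496, 0.0]
contact_force: [-1.6, 1.6, 9.6]
grip_width: -0.0001
```

>>> apply_moves([
  [[0, 0, 0.05], 0],
  [[0, 0, 0.1], 0],
])

```text
clock: 7.38
tcp_pos: [0.5344, -0.3591, 0.1257]
orientation: [1.905, 2.496, 0.0]
contact_force: [-1.8, 1.8, 8.3]
grip_width: -0.0001
```

>>> apply_moves([
  [[0, 0, 0.05], 0],
  [[0, 0, 0.1], 0],
])

```text
clock: 7.55
tcp_pos: [0.5343, -0.3591, 0.1245]
orientation: [1.905, 2.496, 0.0]
contact_force: [-1.4, 1.7, 6.9]
grip_width: 0.0
```

>>> apply_moves([
  [[0, 0, 0.05], 0],
  [[0, 0, 0.1], 0],
])

```text
clock: 7.72
tcp_pos: [0.5344, -0.3591, 0.1238]
orientation: [1.905, 2.496, 0.0]
contact_force: [-2.1, 2.2, 9.5]
grip_width: 0.0
```

>>> apply_moves([
  [[0, 0, 0.05], 0],
  [[0, 0, 0.1], 0],
])

```text
clock: 7.88
tcp_pos: [0.5344, -0.3591, 0.1229]
orientation: [1.905, 2.496, 0.0]
contact_force: [-3.1, 2.3, 9.9]
grip_width: 0.0002
```

>>> apply_moves([
  [[0, 0, 0.05], 0],
  [[0, 0, 0.1], 0],
])

```text
clock: 8.05
tcp_pos: [0.5344, -0.3591, 0.122]
orientation: [1.905, 2.496, 0.0]
contact_force: [-2.9, 3.0, 12.6]
grip_width: 0.0001
```

>>> apply_moves([
  [[0, 0, 0.05], 0],
  [[0, 0, 0.1], 0],
])

```text
clock: 8.22
tcp_pos: [0.5345, -0.3591, 0.1215]
orientation: [1.905, 2.496, 0.0]
contact_force: [-3.2, 2.8, 17.0]
grip_width: -0.0004
```

>>> apply_moves([
  [[0, 0, 0.03], 0],
  [[0, 0, 0.03], 0],
])

```text
clock: 8.38
tcp_pos: [0.5345, -0.3591, 0.1215]
orientation: [1.905, 2.496, 0.0]
contact_force: [-4.6, 3.3, 15.7]
grip_width: -0.0
```

15.7 N with no further motion means it has stopped hard. I back off and look from the shaft side.

```bash
python3 -c "
from h import *
to([.4264,-.307,.19],24)
"
```

```text
shift cm [ 7.87 -9.04 -6.88] roll -0.152 | tool y deg 15.3 z [ 0.002 -0.001 -1.   ] tcp [ 0.5345 -0.3591  0.1215] F [-4.6  3.3 15.7] w -0.0 t 8.3833
```

>>> apply_moves([
  [[0, 0, -1], 0],
  [[0, 0, -4], 0],
  [[0, 0, -6.9], 0],
  [[2, -2.5, -6.9], -0.15],
  [[4, -5, -6.9], -0.15],
  [[6, -7.5, -6.9], -0.15],
  [[7.9, -9.0, -6.9], -0.15],
  [[7.9, -9.0, -6.9], -0.15],
  [[7.9, -9.0, -6.9], -0.15],
], claw=0.6)

```text
clock: 9.13
tcp_pos: [0.4251, -0.3064, 0.1884]
orientation: [1.714, 2.633, -0.001]
contact_force: [0.8, -0.1, -0.1]
grip_width: 0.0512
```

```bash
python3 -c "
from h import *
to([.4264,-.307,.19],24)
g=grab('scene');np.savez('s4.npz',**g)
a=grab('wrist');np.savez('w4.npz',**a)
c=cv2.resize(g['frame'][215:285,260:330],(400,400),interpolation=2)
d=cv2.resize(a['frame'],(400,300));d=np.vstack([d,np.zeros((100,400,3),np.uint8)])
cv2.imwrite('pics/c4.png',np.hstack([c,d]))
"
```

```text
shift cm [-0.11  0.09 -0.16] roll -0.002 | tool y deg 23.88 z [-0.    -0.001 -1.   ] tcp [ 0.4251 -0.3064  0.1884] F [ 0.8 -0.1 -0.1] w 0.0512 t 9.1333
```

View pics/c4.png

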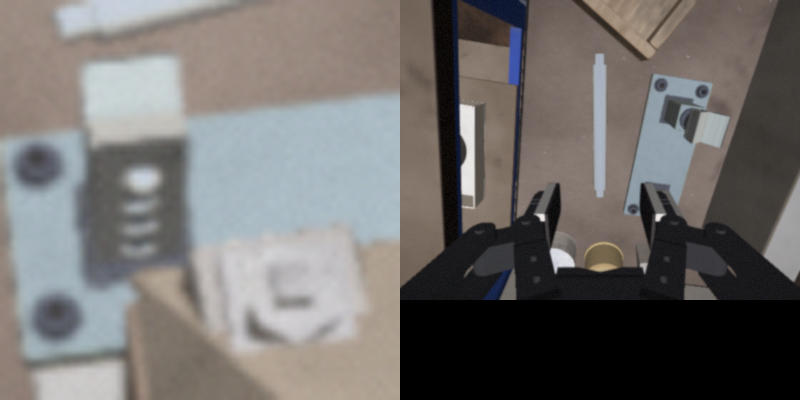

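The button shows as a bright dot in the topmost hole at crop (141,180), raw (284.7,246.5). That matches its pixel at the start, (284.5,246), so it is fully out. The shaft runs (280,77)–(280,273) in the raw wrist view.

```bash
python3 - <<'E'
from h import *
s=dict(np.load('s4.npz'));w=dict(np.load('w4.npz'))
# shaft by mask: bright bluish, in central strip
im=w['frame'];hsv=cv2.cvtColor(im,cv2.COLOR_BGR2HSV)
m=((im[...,0]>im[...,2].astype(int)+0)&(im[...,0]>110)).astype(np.uint8)
m[:,:250]=0;m[:,310:]=0;m[290:]=0
n,l,st,c=cv2.connectedComponentsWithStats(m)
k=1+np.argmax(st[1:,4]);ys,xs=np.where(l==k);print(st[k],c[k])
vx,vy,x0,y0=cv2.fitLine(np.c_[xs,ys].astype(np.float32),2,0,.01,.01).ravel()
ends=[]
for y in(ys.min(),ys.max()):
    u=x0+(y-y0)*vx/vy;p=onz(w,u,y,.009);ends.append(p);print(u,y,p.round(4))
e=ends[0]-ends[1];mid=(ends[0]+ends[1])/2;print('len',np.linalg.norm(e),'mid',mid.round(4))
ax=np.degrees(np.arctan2(e[1],e[0]));print('shaft perp deg',ax+90-180 if ax>45 else ax+90)
yaw=(ax+90+90)%180-90
to([mid[0],mid[1],.0165],yaw)
# head height: ray of head-top centre in scene vs axis
for nm,(u,v) in(('c',(135,100)),):
    o,d=ray(s,260+u*.175,215+v*.175);t=(TELE-o)[:2]@d[:2]/(d[:2]@d[:2]);print('tele head z',(o+t*d).round(4))
# jack & tele heads from wrist w4: jack centre seen
E
```

```text
[ 271   75   18  202 3051] [279.18223533 173.13307112]
279.1726671773885 75 [ 0.3882 -0.2204  0.009 ]
279.19223458278606 276 [ 0.4662 -0.3966  0.009 ]
len 0.19268386943197577 mid [ 0.4272 -0.3085  0.009 ]
shaft perp deg 23.883132472209354
shift cm [-0.12 -0.05 17.2 ] roll 0.0 | tool y deg 23.89 z [ 0.001 -0.001 -1.   ] tcp [ 0.4269 -0.3071  0.1885] F [ 0.4 -0.6 -0. ] w 0.051 t 9.2333
tele head z [ 0.5337 -0.3586  0.1112]
```

>>> apply_moves([
  [[-0.1, 0, 4], 0],
  [[-0.1, 0, 8], 0],
  [[-0.1, 0, 11], 0],
  [[-0.1, 0, 14], 0],
  [[-0.1, 0, 16], 0],
  [[-0.1, 0, 17], 0],
  [[-0.1, 0, 17.2], 0],
  [[-0.1, 0, 17.2], 0],
  [[-0.1, 0, 17.2], 0],
])

```text
clock: 9.98
tcp_pos: [0.4276, -0.3081, 0.017]
orientation: [1.712, 2.631, 0.0]
contact_force: [0.3, 0.2, 0.5]
grip_width: 0.0515
```

>>> apply_moves([
  [[0, 0, 0], 0],
  [[0, 0, 0], 0],
  [[0, 0, 0], 0],
  [[0, 0, 0], 0],
  [[0, 0, 0], 0],
], claw=0, grip_force=30)

```text
clock: 10.4
tcp_pos: [0.427, -0.308, 0.0171]
orientation: [1.713, 2.631, -0.0]
contact_force: [-0.6, 0.3, 5.5]
grip_width: 0.0167
```

```bash
python3 -c "
from h import *
m=(TELE+JACK)/2
to([m[0],m[1],.15],15)
"
```

```text
shift cm [ -3.13   8.62 -13.27] roll 0.155 | tool y deg 23.88 z [ 0.001 -0.001 -1.   ] tcp [ 0.427  -0.308   0.0171] F [-0.6  0.3  5.5] w 0.0167 t 10.4
```

>>> apply_moves([
  [[0, 0, -0.5], 0],
  [[0, 0, -1.5], 0],
  [[0, 0, -3], 0],
  [[0, 0, -3], 0],
  [[0, 0, -3], 0],
])

```text
clock: 10.82
tcp_pos: [0.4268, -0.3079, 0.0469]
orientation: [1.713, 2.631, -0.0]
contact_force: [0.0, 0.1, -4.2]
grip_width: 0.0168
```

>>> apply_moves([
  [[0, 0, -2], 0],
  [[0, 0, -5], 0],
  [[0, 0, -8], 0],
  [[0, 0, -10.3], 0],
  [[0, 0, -10.3], 0.05],
  [[0, 0, -10.3], 0.1],
  [[0, 0, -10.3], 0.155],
  [[0, 0, -10.3], 0.155],
  [[0, 0, -10.3], 0.155],
])

```text
clock: 11.57
tcp_pos: [0.4259, -0.3072, 0.1484]
orientation: [-1.909, -2.493, 0.0]
contact_force: [0.2, 0.0, -3.9]
grip_width: 0.0161
```

```bash
python3 -c "
from h import *
m=(TELE+JACK)/2
to([m[0],m[1],.15],15)
a=grab('wrist');np.savez('w5.npz',**a);cv2.imwrite('pics/w5.png',a['frame'])
"
```

```text
shift cm [-1.86  9.07 -0.17] roll 0.002 | tool y deg 15.11 z [-0.001  0.001 -1.   ] tcp [ 0.4259 -0.3072  0.1484] F [ 0.2  0.  -3.9] w 0.0161 t 11.5667
```

View pics/w5.png

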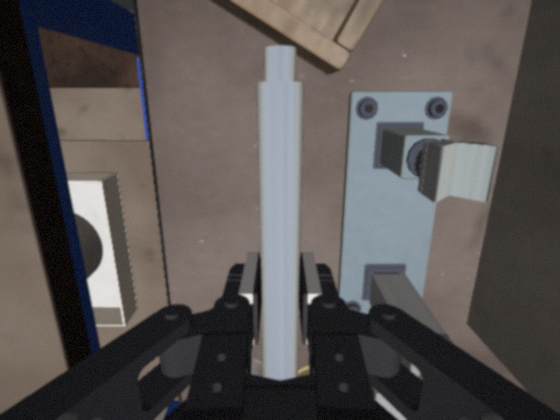

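The shaft is held, with its axis at column 280 and its far end at (280,46), and the wrist load is about 4 N. The pad opening reads under 18 mm, so I check that the shaft isn't creeping.

>>> apply_moves([
  [[0, 0, 0], 0],
  [[0, 0, 0], 0],
])

```text
clock: 11.78
tcp_pos: [0.4262, -0.3074, 0.1487]
orientation: [-1.911, -2.493, -0.0]
contact_force: [-0.6, -0.8, -3.5]
grip_width: 0.0168
```

```bash
python3 - <<'E'
from h import *
to([.5,-.3,.15],15)
a=dict(np.load('w5.npz'));g=cv2.cvtColor(a['frame'],cv2.COLOR_BGR2GRAY).astype(float)
for v in(100,130,160,190,220):
    q=np.gradient(cv2.GaussianBlur(g,(3,3),0)[v-3:v+4].mean(0))
    L=250+np.argmax(q[250:275]);R=288+np.argmin(q[288:315])
    sub=lambda i,s:i+(s*q[i-1]-s*q[i+1])/(2*(s*q[i-1]-2*s*q[i]+s*q[i+1]))
    l,rr=sub(L,1),sub(R,-1)
    o,d1=ray(a,l,v);_,d2=ray(a,rr,v)
    # tangent rays to 18mm cylinder: axis at dist 9/sin(half angle)
    c=(d1+d2)/2;h=.5*np.arccos(d1@d2);c/=np.linalg.norm(c);print(v,l.round(2),rr.round(2),(o+c*.009/np.sin(h)).round(4))
T=a['T'];print(T[:3,3])
E
```

```text
shift cm [-1.2   7.31 -0.13] roll 0.001 | tool y deg 15.06 z [-0.  0. -1.] tcp [ 0.4262 -0.3074  0.1487] F [-0.6 -0.8 -3.5] w 0.0168 t 11.7833
100 258.38 301.04 [ 0.4063 -0.2327  0.1265]
130 259.41 300.08 [ 0.4097 -0.245   0.1232]
160 259.48 299.38 [ 0.413  -0.2578  0.1244]
190 260.36 298.91 [ 0.4168 -0.2716  0.1235]
220 261.01 297.98 [ 0.4209 -0.2868  0.1214]
[ 0.40602614 -0.23046057  0.27621982]
```

```bash
python3 - <<'E'
from h import *
a=dict(np.load('w5.npz'));tcp=np.array([.4262,-.3074])
for z in(.125,.133,.1406,.145):
    p=onz(a,280,46,z);print(z,p.round(4),'dist end-TCP',np.linalg.norm(p[:2]-tcp).round(4), 'diam@row130',(np.linalg.norm(onz(a,259.41,130,z)-onz(a,300.08,130,z))).round(4))
m=(TELE+JACK)/2
to([m[0],m[1],.1487],15)
E
```

```text
0.125 [ 0.401  -0.2123  0.125 ] dist end-TCP 0.0983 diam@row130 0.0178
0.133 [ 0.4012 -0.2133  0.133 ] dist end-TCP 0.0974 diam@row130 0.0169
0.1406 [ 0.4015 -0.2142  0.1406] dist end-TCP 0.0964 diam@row130 0.016
0.145 [ 0.4016 -0.2147  0.145 ] dist end-TCP 0.0959 diam@row130 0.0155
shift cm [-1.82  9.04 -0.  ] roll 0.001 | tool y deg 15.06 z [-0.  0. -1.] tcp [ 0.4262 -0.3074  0.1487] F [-0.6 -0.8 -3.5] w 0.0168 t 11.7833
```

>>> apply_moves([
  [[0, 0, -1.2], 0],
  [[-0.5, 2, -1.5], 0],
  [[-1, 4.5, -1.5], 0],
  [[-1.5, 7, -1.5], 0],
  [[-1.82, 9.0, -1.5], 0],
  [[-1.82, 9.0, -1.5], 0],
  [[-1.82, 9.0, -1.5], 0],
  [[-1.82, 9.0, -1.5], 0],
])

```text
clock: 12.45
tcp_pos: [0.5174, -0.3019, 0.1642]
orientation: [-1.912, -2.492, 0.001]
contact_force: [-0.3, -0.2, -3.8]
grip_width: 0.0167
```

```bash
python3 - <<'E'
from h import *
m=(TELE+JACK)/2
to([m[0],m[1],.13],15)
s=grab('scene');np.savez('s6.npz',**s);t=grab('top');np.savez('t6.npz',**t);w=grab('wrist');np.savez('w6.npz',**w)
c=cv2.resize(s['frame'][190:290,255:388],(400,300),interpolation=2);d=cv2.resize(t['frame'][140:270,185:358],(400,300),interpolation=2)
e=cv2.resize(w['frame'],(400,300))
cv2.imwrite('pics/c6.png',np.vstack([np.hstack([c,d]),np.hstack([e,e*0])]))
E
```

```text
shift cm [0.02 0.1  3.42] roll 0.0 | tool y deg 15.01 z [-0.001 -0.    -1.   ] tcp [ 0.5174 -0.3019  0.1642] F [-0.3 -0.2 -3.8] w 0.0167 t 12.45
```

View pics/c6.png

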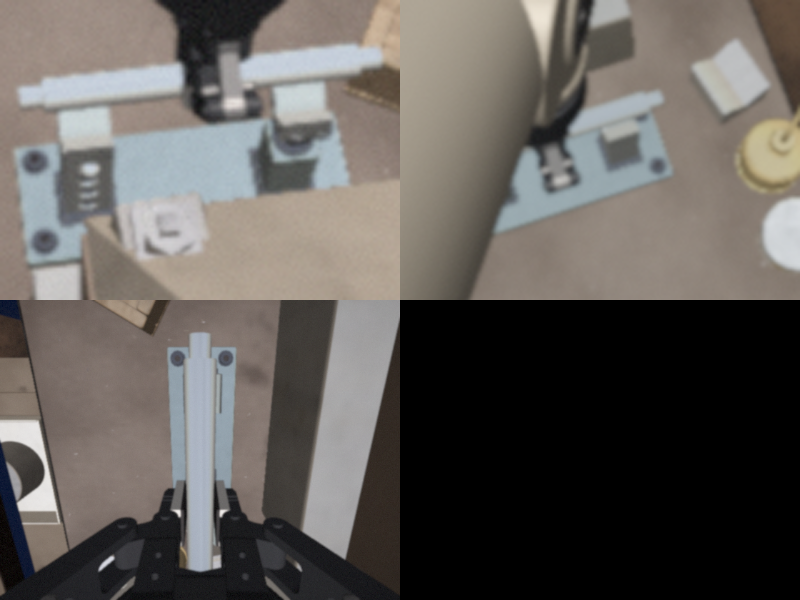

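The shaft sits above both vees, with its ends at scene (22,97) and (382,58). Its tele end is also seen in top at (662,100). I check its height and line.

```bash
python3 - <<'E'
from h import *
s=dict(np.load('s6.npz'));t=dict(np.load('t6.npz'))
Sr=lambda u,v:ray(s,255+u/3.008,190+v/3)
p,e=tri(Sr(20,97),ray(t,185+(663-400)/2.312,140+98/2.308));print('-y end',p.round(4),e)
for z in(.15,.156):
  for q in((20,97),(382,58)):
    o,d=Sr(*q);g=o+d*(z-o[2])/d[2];c=g-(TELE+JACK)/2;print(z,g.round(4),'along',(c@EX).round(4),'across',(c@EY).round(4))
E
```

```text
-y end [ 0.5399 -0.3939  0.1531] [np.float64(0.001418565277047933), np.float64(0.0014185652770478917)]
0.15 [ 0.5384 -0.3929  0.15  ] along 0.0934 across -0.0042
0.15 [ 0.4898 -0.2069  0.15  ] along -0.0988 across -0.0031
0.156 [ 0.5412 -0.3922  0.156 ] along 0.0935 across -0.0013
0.156 [ 0.493  -0.2078  0.156 ] along -0.0971 across -0.0002
```

>>> apply_moves([
  [[-0.1, 0.1, 0.5], 0],
  [[-0.1, 0.1, 1.2], 0],
  [[-0.1, 0.1, 2], 0],
  [[-0.1, 0.1, 2.6], 0],
  [[-0.1, 0.1, 3.0], 0],
  [[-0.1, 0.1, 3.0], 0],
  [[-0.1, 0.1, 3.0], 0],
])

```text
clock: 13.18
tcp_pos: [0.5191, -0.3023, 0.1335]
orientation: [-1.912, -2.492, 0.0]
contact_force: [-0.5, 0.7, -3.6]
grip_width: 0.0165
```

>>> apply_moves([
  [[0, 0, 0.1], 0],
  [[0, 0, 0.2], 0],
  [[0, 0, 0.3], 0],
  [[0, 0, 0.4], 0],
  [[0, 0, 0.5], 0],
  [[0, 0, 0.5], 0],
])

```text
clock: 13.68
tcp_pos: [0.5192, -0.3024, 0.1288]
orientation: [-1.912, -2.492, 0.0]
contact_force: [-0.7, -0.0, -3.4]
grip_width: 0.0165
```

>>> apply_moves([
  [[0, 0, 0.1], 0],
  [[0, 0, 0.2], 0],
  [[0, 0, 0.2], 0],
])

```text
clock: 13.93
tcp_pos: [0.5192, -0.3024, 0.1268]
orientation: [-1.912, -2.492, 0.0]
contact_force: [0.6, 0.8, -3.4]
grip_width: 0.0162
```

>>> apply_moves([
  [[0, 0, 0.05], 0],
  [[0, 0, 0.1], 0],
  [[0, 0, 0.15], 0],
  [[0, 0, 0.15], 0],
])

```text
clock: 14.27
tcp_pos: [0.5192, -0.3024, 0.1254]
orientation: [-1.912, -2.492, 0.0]
contact_force: [0.9, -0.1, -3.9]
grip_width: 0.0169
```

>>> apply_moves([
  [[0, 0, 0.05], 0],
  [[0, 0, 0.1], 0],
  [[0, 0, 0.1], 0],
])

```text
clock: 14.52
tcp_pos: [0.5192, -0.3024, 0.1244]
orientation: [-1.912, -2.492, 0.0]
contact_force: [0.1, 0.1, -4.4]
grip_width: 0.0168
```

>>> apply_moves([
  [[0, 0, 0.05], 0],
  [[0, 0, 0.1], 0],
  [[0, 0, 0.1], 0],
])

```text
clock: 14.77
tcp_pos: [0.5192, -0.3025, 0.1234]
orientation: [-1.912, -2.492, 0.0]
contact_force: [-0.1, 0.0, -3.5]
grip_width: 0.0165
```

>>> apply_moves([
  [[0, 0, 0.05], 0],
  [[0, 0, 0.1], 0],
  [[0, 0, 0.1], 0],
])

```text
clock: 15.02
tcp_pos: [0.5192, -0.3026, 0.1228]
orientation: [1.912, 2.492, -0.0]
contact_force: [-2.3, 1.4, -0.6]
grip_width: 0.0167
```

>>> apply_moves([
  [[0, 0, 0.05], 0],
  [[0, 0, 0.1], 0],
  [[0, 0, 0.1], 0],
])

```text
clock: 15.27
tcp_pos: [0.5193, -0.3025, 0.1227]
orientation: [1.912, 2.492, -0.001]
contact_force: [-4.0, 1.2, 7.9]
grip_width: 0.0164
```

```bash
python3 - <<'E'
from h import *
to([.5,-.3,.15],15);m=r.get_obs()['moment'];print(m,'about EX',m@EX,'about EY',m@EY)
s=grab('scene');np.savez('s7.npz',**s)
g=s['frame'][190:290,255:388];cv2.imwrite('pics/s7.png',cv2.resize(g,(798,600),interpolation=2))
E
```

```text
shift cm [ 0.74 -1.8  -2.73] roll 0.0 | tool y deg 15.0 z [ 0.    -0.001 -1.   ] tcp [ 0.5193 -0.3025  0.1227] F [-4.   1.2  7.9] w 0.0164 t 15.2667
[ 0.38864442  0.99095501 -0.02226348] about EX -0.8569922842784881 about EY 0.6310969004085045
```

View pics/s7.png

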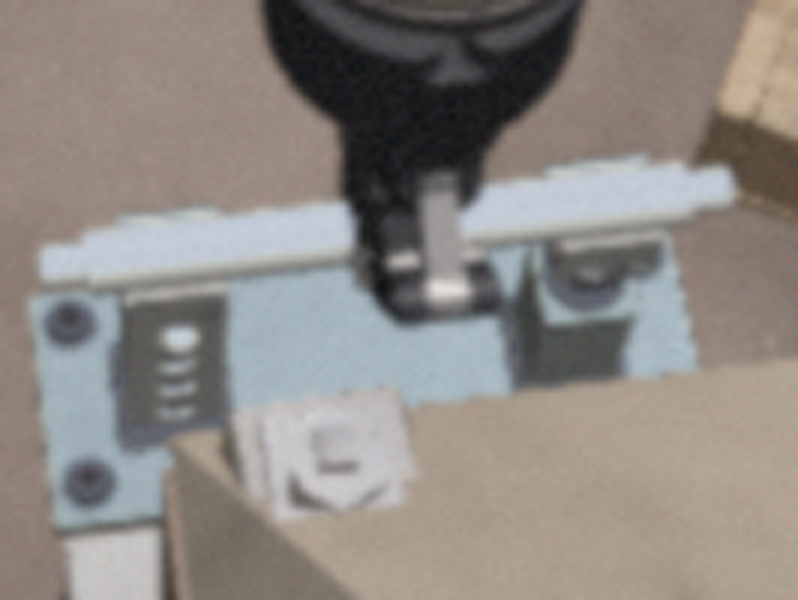

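Both ends are in their vees, and the bright button is still in the top hole at (180,338). The moment says the jack end touches first. I ease the grip so the shaft can pivot, and move 0.5 mm sideways to unload it.

>>> apply_moves([
  [[0, -0.05, 0], 0],
  [[0, -0.05, 0], 0],
  [[0, -0.05, 0], 0],
], grip_force=20)

```text
clock: 15.57
tcp_pos: [0.5192, -0.3026, 0.1226]
orientation: [1.912, 2.492, 0.0]
contact_force: [-3.0, 1.5, 6.1]
grip_width: 0.0168
```

```bash
cat > m.py <<'E'
from h import *
to([.5,-.3,.15],15);m=r.get_obs()['moment'];print('about EX',m@EX,'about EY',m@EY)
E
python3 m.py
```

```text
shift cm [ 0.75 -1.78 -2.74] roll 0.0 | tool y deg 15.01 z [ 0.001 -0.001 -1.   ] tcp [ 0.5192 -0.3026  0.1226] F [-3.   1.5  6.1] w 0.0168 t 15.5667
about EX -0.473318252699804 about EY 0.5194972538769012
```

Another 0.5–1 mm down at the light grip, to pivot the tele end in.

>>> apply_moves([
  [[0, -0.05, 0.03], 0],
  [[0, -0.05, 0.06], 0],
  [[0, -0.05, 0.06], 0],
])

```text
clock: 15.82
tcp_pos: [0.5191, -0.3026, 0.1225]
orientation: [1.911, 2.492, 0.0]
contact_force: [-3.7, 2.4, 9.1]
grip_width: 0.0165
```

```bash
python3 m.py
```

```text
shift cm [ 0.75 -1.77 -2.75] roll 0.0 | tool y deg 15.03 z [ 0.001 -0.001 -1.   ] tcp [ 0.5191 -0.3026  0.1225] F [-3.7  2.4  9.1] w 0.0165 t 15.8167
about EX -0.6558646782729886 about EY 0.5866329630876633
```

The tele end now seems to carry a little. I unload to about zero and open slowly.

>>> apply_moves([
  [[0, -0.05, -0.05], 0],
  [[0, -0.05, -0.08], 0],
  [[0, -0.05, -0.08], 0],
])

```text
clock: 16.07
tcp_pos: [0.519, -0.3026, 0.1225]
orientation: [1.91, 2.491, 0.002]
contact_force: [0.1, 2.2, 6.1]
grip_width: 0.0164
```

>>> apply_moves([
  [[0, 0, 0], 0],
  [[0, 0, 0], 0],
  [[0, 0, 0], 0],
  [[0, 0, 0], 0],
], claw=0.24)

```text
clock: 16.4
tcp_pos: [0.5178, -0.3031, 0.1215]
orientation: [1.912, 2.492, -0.0]
contact_force: [1.3, -0.7, 0.2]
grip_width: 0.0206
```

```bash
python3 m.py
```

```text
shift cm [ 0.76 -1.64 -2.85] roll 0.0 | tool y deg 15.0 z [-0. -0. -1.] tcp [ 0.5178 -0.3031  0.1215] F [ 1.3 -0.7  0.2] w 0.0206 t 16.4
about EX 0.1746720272803159 about EY -0.11468679375766608
```

Released with a near-zero force reading. Next I open wider, rise straight up, then look.

>>> apply_moves([
  [[0, 0, 0], 0],
  [[0, 0, 0], 0],
  [[0, 0, 0], 0],
  [[0, 0, 0], 0],
  [[0, 0, -1], 0],
  [[0, 0, -3], 0],
  [[0, 0, -6], 0],
  [[0, 0, -9], 0],
  [[0, 0, -12], 0],
  [[0, 0, -12], 0],
], claw=0.5)

```text
clock: 17.23
tcp_pos: [0.521, -0.304, 0.2491]
orientation: [1.906, 2.484, 0.003]
contact_force: [0.9, -0.0, 0.9]
grip_width: 0.0427
```

>>> apply_moves([
  [[0, -4, 0], 0],
  [[0, -8, 0], 0],
  [[0, -12, 0], 0],
  [[0, -12, 0], 0],
  [[0, -12, 0], 0],
])

```text
clock: 17.65
tcp_pos: [0.3996, -0.3352, 0.2424]
orientation: [1.917, 2.488, -0.002]
contact_force: [0.5, -0.7, 0.6]
grip_width: 0.0425
```

```bash
python3 - <<'E'
from h import *
to([.5,-.3,.15],15)
s=grab('scene');np.savez('s8.npz',**s);w=grab('wrist');np.savez('w8.npz',**w)
c=cv2.resize(s['frame'][190:290,255:388],(532,400),interpolation=2);e=cv2.resize(w['frame'],(266,200),interpolation=3)
e=np.vstack([e,cv2.resize(w['frame'][0:210,280:560],(266,200))])
cv2.imwrite('pics/c8.png',np.hstack([c,e]))
E
```

```text
shift cm [ 0.86 10.61  9.23] roll -0.004 | tool y deg 14.76 z [-0.    -0.001 -1.   ] tcp [ 0.3996 -0.3352  0.2424] F [ 0.5 -0.7  0.6] w 0.0425 t 17.65
```

View pics/c8.png

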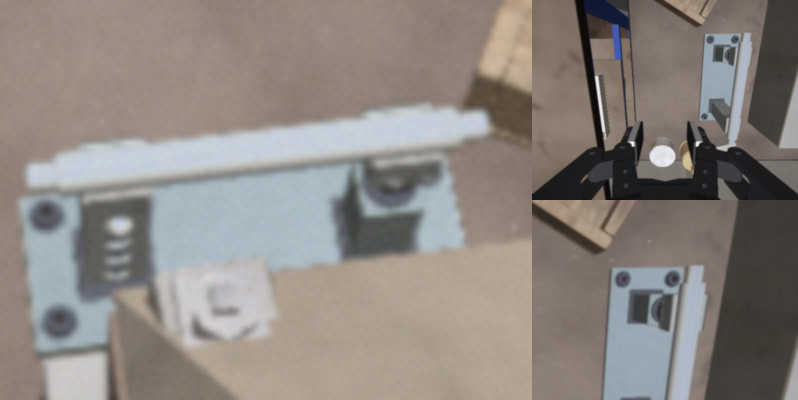

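The shaft lies in both vees, from scene crop (27,177) to (490,125). The button is out in the top hole at (119,225), raw (284.75,246.3), unchanged. A final numerical check, then hand in.

```bash
python3 - <<'E'
from h import *
s=dict(np.load('s8.npz'))
for z in (.111,.114):
  for q in((25,177),(491,124)):
    g=onz(s,255+q[0]/4,190+q[1]/4,z);c=g-(TELE+JACK)/2;print(z,g.round(4),'along',(c@EX).round(4),'across',(c@EY).round(4))
o=r.get_obs();print(o['qvel'].round(3))
E
```

```text
0.111 [ 0.5417 -0.3945  0.111 ] along 0.0959 across -0.0014
0.111 [ 0.4918 -0.207   0.111 ] along -0.0982 across -0.0013
0.114 [ 0.543  -0.3942  0.114 ] along 0.0959 across -0.0001
0.114 [ 0.4933 -0.2074  0.114 ] along -0.0974 across 0.0001
[-0.019  0.016 -0.012 -0.013  0.002 -0.001  0.001]
```

Centred within about 1 mm, on the vee line, and level to within the measurement error.

```bash
python3 -c "
from h import *
print(r.hand_in())"
```

```text
the job is handed in; nothing more can be done
None
```

The V-post is locked one hole lower and the shaft is lying in both vees. I handed the job in at about 18 s of the 51 s allowed.

**Sleeve:** I squeezed the button flush with a 20 N grip and drew the sleeve down about 8 mm. Then I let go and pushed on the head with the fingers shut, at roughly 7–13 N. It stopped hard about 19 mm below the start, with a highest reading of 17 N. In the last picture the button is in the topmost hole at the same image position as at the start, so it is fully out.

**Shaft:** I lowered it by feel. The jack end touched first, with at most about 13 N on the rest. I eased the grip so the tele end could settle, then released it. In the last picture it lies along the vee line and is centred to about 1 mm.

**Bystanders:** The arm never came near the V-block, oil can or grease tin, but I did not measure their positions again at the end.

**Readings that disagreed:**
- The gripper read 16–17 mm on the 18 mm shaft, and the wrist picture also made it look thin. It did not slip.
- I put the lowered head at about 114 mm by touch and 111 mm from one camera view.

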